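# Present a finish sample to the inspection lamp

### The arm

A 7-joint arm with a two-finger parallel gripper is mounted at the origin on the work surface. World frame = base frame: x ahead of the robot, y to its left, z up, the work surface at z = 0. Lengths are in m, angles in degrees, forces in N, time in s.
With the tool pointing down it reaches from about 0.425 to 0.925 m from the base axis. Payload 6.8 kg.
Tool frame: the origin (TCP) lies on the mounting face of the last link; the fingertips stand 173 mm ahead of it and the grasp point (between the pads) lies 155 mm ahead of it; z points along the fingers, y is the line along which they close (so a half turn about z gives the same grasp; the last joint's range is limited). The gripper opens to 85 mm and grips with 20 to 120 N. Pads are 22 mm wide; open, the fingers measure 114 mm over their backs; the gripper's body (76 mm by 85 mm) begins 54 mm behind the grasp point. The pads swing forward as they close: fully open they stand 13 mm farther back than shut.
Start: joints at [70.697, 27.33, 1.283, 89.118, -0.659, 63.558, -4.761], TCP at [0.153, -0.657, 0.405] pointing down, gripper open.
Joint ranges: [-169.35, 169.35], [-19.33, 120.38], [-80.79, 83.38], [13.8, 139.57], [-78.32, 258.32], [9.67, 109.79], [-169.56, 169.56]. Speed limits (degrees/s): [136.94, 136.94, 180, 180, 180, 180, 180].

### API

Orientations are given as [roll, pitch, yaw] about the fixed x, y, z axes, in that order (R = Rz(yaw) Ry(pitch) Rx(roll)).
In Python, from plant import robot, viewer, finder gives the robot as it stands. The module is installed in compiled form; this text tells all that it offers.
- The arm moves only by the tool arm_command, never from a script. Its argument "commands" is a list of rows, each an object with "dp": the shift along the tool's x, y, z in mm, a list of three; "turn": the turn about the tool's z in rad. A call has 1 to 12 rows; each row is the pose to reach, as a shift and turn from the pose commanded when the call began, along the tool's axes at that moment; what a row does not reach only later rows make up. A row lasts 1/10 s, in which the tool goes at most 50 mm and 8.59 degrees, less where a joint would pass 70% of its speed; a pose out of reach is approached as far as the arm can. A call with a gripper value outside its range is refused whole. "claw" is the finger opening in mm, from 0 to 85.4, set as the call begins (left out, the last holds). The fingers move at their own pace and stop on an object; the grip force is fixed at half the most. Time passes only in rows, so rows that repeat a pose let the fingers close. It gives the time, the measured TCP pose, the force, the opening and the grip force at its end, in the units of the state.
- robot.get_obs(): the state, without advancing time (a new reading comes with each control period).
- viewer.camera(name): name is "scene" or "top"; returns a dict with "image" (420x560x3 uint8, blue, green, red), "depth" (420x560 float32, m along the optical axis (not along the pixel's ray), 0 where there is no reading), "intrinsics" (3x3 intrinsics, pixels), "world_from_camera" (4x4, takes a point from camera to world coordinates). Camera axes: x right, y up, looking along -z (the intrinsics and any distortion apply to the point x, -y, -z); pixel columns grow to the right and rows downward; lengths in m; the calibration is good to about 2 mm. A picture is of the moment at which its call begins.
- robot.finish_job(): hands the job in; it is judged then, once.
Trained networks look in a picture, given as the dict that the camera call returned (one of the last four; its "shot" number tells which), for a name from the list of things; names that differ only in an ending like _2 or _b are one class to them, and where a whole thing is asked for, a point or a joint stands for the part that bears it (a point fixed in the world has none). Each returns a list of dicts, best first, with "conf" (0 to 1); they miss things now and then, are a little off and sometimes report something else, mostly with a low value. They report only what shows in the picture. A call takes as long as a camera call. They do not tell look-alikes from the thing itself.
- finder.find_in(picture, thing): "box" ([centre column, centre row, width, height] in pixels, round what is visible of it).
- finder.masks_of(picture, thing): "region" (420x560 bool, what is visible of it) and "box" ([centre column, centre row, width, height] in pixels, round what is visible of it).
The state is a dict: "t": time; "qpos": joint angles; "dq": joint speeds; "tau": joint torques, N m; "tcp_pos": TCP position; "ee_rot": TCP orientation; "force": force on the tool from outside, world axes, zero at the start; "wrist_torque": the same for the moment, N m; "gripper_width": finger opening in m; "gripper_force": force on a finger pad.
Only numpy, scipy, OpenCV 4.12 (cv2) and the standard library are available. Lean on these libraries where they do the work, as an engineer would, in place of code of your own. Each camera call takes 0.05 s, during which the arm holds its last target. There are 200 camera calls.

### The job

Press the lamp's pedal switch right down to its stop and let it come up again, then take the notched finish sample slip out of the rack and present it in the light of the inspection lamp, label up: hold it about 20 cm above the middle of the round cork mat, long edges level, tipped over from upright by about 45 degrees or more so that its label side looks upward. Grip it by the plain end, with the fingers off the notched, labelled half, and finish while still holding it there; leave the un-notched slip in the rack and the jar, pot and screwdriver where they are.

Things in the scene. Friction and masses are not known exactly. Their poses are not given: they have to be found in the camera images.
- pedal (a joint): Pedal angle of the lamp's switch: 0 = up at rest (plate sloping up 0.25 rad towards its free end), 0.25 rad = down on its stop, plate level. A spring returns it; at the pressing point it takes about 4 N to start and about 9 N to reach the stop.
- pedal_pad (a point): Pressing point on the top face of the ribbed aluminium pedal plate (126 x 72 x 8 mm), on its centre line, 90 mm from the hinge towards the free end (the plate ends 32 mm beyond it). About 62 mm above the bench at rest and 40 mm at the stop. The point turns with the plate.
- pedal_hinge (a point): Hinge axis of the pedal, 36 mm above the bench, fixed. Its axes are those of the dark steel base plate (150 x 100 x 10 mm): the hinge runs along y, the free end of the pedal points to -x. Two hinge cheeks 12 mm wide stand 50 mm high at y = +-44 mm.
- slip: Finish sample slip: loose wooden plate, 140 long (x), 10 thick (y), 64 mm high (z), about 70 g, on its long edge in a rack slot. Origin: middle of the bottom edge. A notch in one top corner, 18 mm along x, 16 deep, marks the labelled end, +x. Facing the label side with the notch uppermost, the notch is at the top right: the label side is the -y face. The half with x below 0 is the plain end.
- slip_mid (a point): Middle of the notched slip (32 mm above its bottom edge), axes as the slip. A paper label 44 x 26 mm lies on the slip's -y face, from x = 5 to 49 mm and z = 28 to 54 mm in the slip's frame.
- slip_notch (a point): Inner corner of the notch of the slip: x = 52 mm, z = 48 mm in the slip's frame.
- blank: Bystander: an un-notched, unlabelled slip, else of the same size, wood and mass, in the other slot. Origin at the middle of its bottom edge, x along its length.
- rack: Fixed light wooden rack, 110 (x) x 112 (y) x 30 mm high, origin under its centre, at any yaw. Two slots along x, 70 mm apart (y = +-35 mm), each 12 mm wide, 22 deep, floor 8 mm above the bench, open at both ends. The slips stand 42 mm out of it, centred along x, overhanging 15 mm at each end; which slot holds which varies.
- mat: Round cork mat fixed on the bench, 140 mm in diameter, 3 mm thick; origin at the centre of its underside. The low LED bar lamp stands beyond it at the bench's far edge.
- jar: Bystander: loose closed jar, 64 mm in diameter, 70 mm high; origin at the centre of its underside.
- pot: Bystander: loose open steel pot, 110 mm in diameter, 70 mm high, with two side handles along y; origin at the centre of its underside.
- screwdriver: Bystander: loose screwdriver, 160 mm long with a wooden handle, lying along its x axis.
Not all that is in view belongs to the job. Leave any red look-alike of the slip alone.

How it is judged:
By the outcome, as a careful person would: the job done as asked, in the order asked, and still so for the second after the job is handed in, while the arm keeps its last pose, push and grip.
It also fails if it takes over 45 s, if anything falls off the work surface, if the arm or the gripper's body presses on something with over 40 N, if the wrist force passes 120 N, or if a joint passes its speed limit or range.

## Working session

There is one attempt and no reset: what is moved stays moved. The work goes in short steps, Python scripts to look and compute and a tool call to move; the robot and the scene stay as the last step left them, time stands still between calls to the robot, and variables do not carry over. Pictures are saved under pics/ and viewed, at most 10 in all, crops included, and the job is handed in when it is done.

Besides the shell and the picture viewer there is one more tool, called after "Request:" by a JSON object that holds its "op" and its "data". arm_command: Moves the arm, as the interface text tells. Its arguments: {"type":"object","properties":{"commands":{"type":"array","items":{"type":"object","properties":{"dp":{"type":"array","items":{"type":"number"}},"turn":{"type":"number"}}}},"claw":{"type":"number"}},"required":["commands"]}

```bash
mkdir -p pics
cat > h.py <<'E'
import numpy as np, cv2
from plant import robot, viewer, finder
def pts(p,mask):
    r,c=np.nonzero(mask&(p["depth"]>0)); d=p["depth"][r,c]; K=p["intrinsics"]
    P=np.stack([(c-K[0,2])/K[0,0]*d,-(r-K[1,2])/K[1,1]*d,-d,np.ones_like(d)])
    return (p["world_from_camera"]@P)[:3].T
E
python3 - <<'E'
from h import *
print(robot.get_obs())
for n in ("scene","top"):
    p=viewer.camera(n); cv2.imwrite(f"pics/{n}0.png",p["image"]); print(n,p["intrinsics"].tolist(),p["world_from_camera"].round(3).tolist(),p.keys())
    for t in ("pedal","slip","blank","rack","mat","jar","pot","screwdriver"):
        for m in finder.masks_of(p,t):
            q=pts(p,m["region"])
            print(t,round(m["conf"],2),np.round(m["box"]),np.median(q,0).round(3) if len(q) else None)
E
```

```text
{'t': 0.0, 'qpos': array([70.69801366, 27.37507086,  1.280707  , 89.17754625, -0.65838507,
       63.55926585, -4.76136093]), 'dq': array([-0.01842963,  0.00880234,  0.07629454, -0.1585847 ,  0.10980452,
        0.10258817,  0.04419091]), 'tau': array([-5.46787232e-04, -5.96444035e+01,  1.60701815e+00, -2.81204510e+01,
        1.22867691e-02,  9.34755779e-03, -7.81196036e-06]), 'tcp_pos': array([ 0.15302251, -0.65714165,  0.40373981]), 'ee_rot': array([-1.79895823e+02,  8.54781963e-03,  1.31090599e+01]), 'force': array([ 0.70644469,  0.03209153, -0.83333876]), 'wrist_torque': array([-0.03123333,  0.02092241,  0.03809688]), 'gripper_force': 0.0, 'gripper_width': 0.08505553841956666}
scene [[530.0877150074857, 0.0, 276.8273391717618], [0.0, 530.0877150074857, 215.30501710269974], [0.0, 0.0, 1.0]] [[0.091, -0.661, 0.745, 1.55], [0.996, 0.072, -0.058, -0.074], [-0.015, 0.747, 0.665, 0.984], [0.0, 0.0, 0.0, 1.0]] dict_keys(['image', 'depth', 'intrinsics', 'world_from_camera', 'shot'])
pedal 0.82 [375. 205.  46.  43.] [0.494 0.271 0.054]
slip 0.98 [181. 220.  52.  24.] [ 0.484 -0.241  0.05
[... 699 characters left out ...]
937], [0.0, 0.0, 0.0, 1.0]] dict_keys(['image', 'depth', 'intrinsics', 'world_from_camera', 'shot'])
pedal 0.84 [145. 239.  41.  65.] [0.489 0.273 0.055]
slip 0.94 [396. 316.  37.  68.] [ 0.344 -0.265  0.047]
slip 0.58 [385. 253.  67.  29.] [ 0.478 -0.244  0.064]
slip 0.49 [394. 224.  69.  31.] [ 0.544 -0.26   0.067]
blank 0.83 [394. 223.  72.  30.] [ 0.544 -0.263  0.068]
blank 0.63 [384. 254.  65.  24.] [ 0.478 -0.24   0.07 ]
rack 0.68 [383. 240.  55.  62.] [ 0.507 -0.249  0.03 ]
mat 0.87 [246. 238.  57.  61.] [0.503 0.059 0.003]
jar 0.59 [272. 150.  28.  34.] [0.695 0.002 0.069]
pot 0.65 [371. 138.  78.  59.] [ 0.744 -0.221  0.02 ]
screwdriver 0.69 [172. 143.  22.  66.] [0.747 0.235 0.022]
```

Run:
```python
import cv2
a=cv2.imread("pics/top0.png"); b=cv2.imread("pics/scene0.png")
cv2.imwrite("pics/c0.png",cv2.resize(a[110:370,100:460],(800,578),interpolation=cv2.INTER_CUBIC))
cv2.imwrite("pics/c1.png",cv2.resize(b[160:330,130:420],(800,469),interpolation=cv2.INTER_CUBIC))
```

```text
(no output)
```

View pics/c0.png

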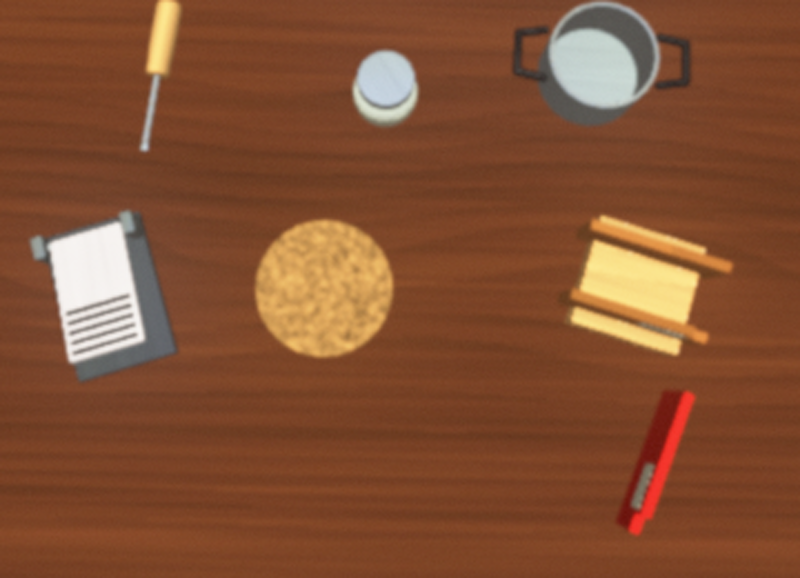

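View pics/c1.png

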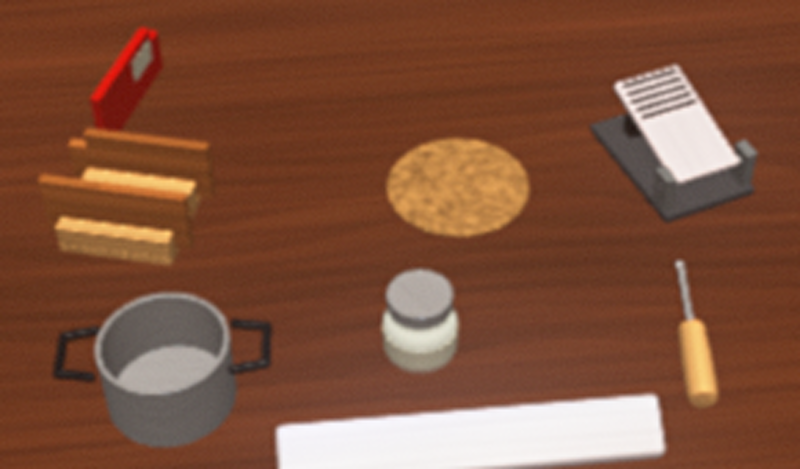

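The top crop shows both orange slips in the rack. The one nearer the robot (crop ≈ 640,318) has the label on its near side and the notch at its right end (≈ 700,335), so it is the notched slip. The scene crop confirms this, with the notch at (75,145). The red look-alike is at (655,460) and the pedal at (100,290), its free end towards the robot.

The tool can't tilt, so I'll do it in steps:
1. Press the pedal.
2. Pull the slip out and stand it on the bench.
3. Push it over label-up.
4. Regrip it across its 64 mm width at the plain end.

```bash
cat >> h.py <<'E'
def cloud():
    out=[]
    for n in ("scene","top"):
        p=viewer.camera(n); out.append(pts(p,np.ones((420,560),bool)))
    return out
def box(P,lo,hi): return P[np.all((P>lo)&(P<hi),1)]
def rect(q):
    (c,s,a)=cv2.minAreaRect((q[:,:2]*1000).astype(np.float32)); return np.round(c,1),np.round(s,1),round(a,1)
E
python3 - <<'E'
from h import *
for P in cloud():
    q=box(P,[.38,.17,.03],[.62,.38,.09])
    # pedal plate: plane fit by RANSAC-free trimming
    for _ in range(8):
        A=np.c_[q[:,:2],np.ones(len(q))]; k=np.linalg.lstsq(A,q[:,2],rcond=None)[0]; e=abs(A@k-q[:,2]); q=q[e<max(.003,np.quantile(e,.93))] if e.max()>.003 else q
    print("pedal",len(q),k.round(3),"downhill yaw",np.degrees(np.arctan2(-k[1],-k[0])),"tilt",np.arctan(np.hypot(*k[:2])),rect(q),q.min(0).round(3),q.max(0).round(3))
    q=box(P,[.4,-.37,.055],[.64,-.13,.09])
    m=(q[:,0]-.51)+ (q[:,1]+.25)*-.25
    for s in (q[m<0],q[m>=0]): print("slip",len(s),rect(s),"zmax",np.quantile(s[:,2],.95).round(3),"ends y",s[:,1].min().round(3),s[:,1].max().round(3))
    for z0,z1 in ((.062,.08),(.04,.056)):
        s=box(P,[.4,-.37,z0],[.64,-.13,z1]); s=s[((s[:,0]-.51)-(s[:,1]+.25)*.25)<0]; print(z0,rect(s),s[:,1].min().round(3),s[:,1].max().round(3))
    q=box(P,[.44,-.34,.02],[.60,-.16,.036]); print("rack",rect(q))
    q=box(P,[.4,-.03,.0015],[.6,.15,.006]); print("mat",rect(q),np.median(q,0))
E
```

```text
pedal 804 [-0.241 -0.087  0.197] downhill yaw 19.907144754719997 tilt 0.25086871124135673 (array([495.4, 271.5]), array([131.8, 100.4]), 19.0) [0.424 0.22  0.036] [0.572 0.339 0.072]
slip 352 (array([ 453. , -240.6]), array([139.8,  72.6]), 74.1) zmax 0.074 ends y -0.313 -0.181
slip 401 (array([ 547. , -268.7]), array([140.7,  17.2]), 73.1) zmax 0.074 ends y -0.337 -0.201
0.062 (array([ 470.5, -254.3]), array([154. ,  60.9]), 49.7) -0.3 -0.181
0.04 (array([ 452.6, -241.2]), array([143.1,  73.6]), 73.8) -0.318 -0.18
rack (array([ 523.6, -261.9]), array([143.9,  97.6]), 76.0)
mat (array([500.2,  60.2]), array([199.6, 179.3]), 0.0) [0.5060876  0.05897118 0.00305094]
pedal 1785 [-0.247 -0.079  0.198] downhill yaw 17.804349765711844 tilt 0.2541976596334956 (array([490.5, 277.1]), array([126.7,  96.1]), 12.9) [0.423 0.222 0.037] [0.563 0.333 0.072]
slip 391 (array([ 450.3, -237.4]), array([139.6,  69.2]), 73.1) zmax 0.074 ends y -0.313 -0.178
slip 419 (array([ 545.2, -265.7]), array([139.8,  11.1]), 73.3) zmax 0.074 ends y -0.333 -0.197
0.062 (array([ 467.2, -252.2]), array([152.9,  58.4]), 48.4) -0.297 -0.178
0.04 (array([ 450.6, -237.3]), array([138.9,  67.5]), 73.9) -0.313 -0.178
rack (array([ 511.8, -255.8]), array([140.5, 112.4]), 73.5)
mat (array([500. ,  59.8]), array([179.6, 199.9]), 89.9) [0.50265696 0.06193082 0.00298747]
```

```bash
cat >> h.py <<'E'
def dp(targets,pos=None,yaw=None):
    "tool-axes shifts (mm) and turn (rad) to world TCP targets [x,y,z,yaw]"
    o=robot.get_obs(); pos=o["tcp_pos"] if pos is None else np.array(pos); yaw=np.radians(o["ee_rot"][2] if yaw is None else yaw)
    for t in targets:
        d=(np.array(t[:3])-pos)*1000; c,s=np.cos(yaw),np.sin(yaw); w=(np.radians(t[3])-yaw+np.pi/2)%np.pi-np.pi/2
        print(t,"dp",np.round([c*d[0]+s*d[1],s*d[0]-c*d[1],-d[2]],1),"turn",round(-w,3))
E
python3 - <<'E'
from h import *
dp([[.48,-.37,.37,13.1],[.55,0,.34,13.1],[.462,.263,.28,13.1],[.462,.263,.213,13.1]],[.153,-.657,.405],13.11)
E
```

```text
[0.48, -0.37, 0.37, 13.1] dp [ 383.6 -205.3   35. ] turn 0.0
[0.55, 0, 0.34, 13.1] dp [ 535.7 -549.8   65. ] turn 0.0
[0.462, 0.263, 0.28, 13.1] dp [ 509.6 -825.9  125. ] turn 0.0
[0.462, 0.263, 0.213, 13.1] dp [ 509.6 -825.9  192. ] turn 0.0
```

Request:
{"op": "arm_command", "data": {"commands": [{"dp": [384, -205, 35], "turn": 0}, {"dp": [384, -205, 35], "turn": 0}, {"dp": [384, -205, 35], "turn": 0}, {"dp": [384, -205, 35], "turn": 0}, {"dp": [384, -205, 35], "turn": 0}, {"dp": [384, -205, 35], "turn": 0}, {"dp": [384, -205, 35], "turn": 0}, {"dp": [384, -205, 35], "turn": 0}, {"dp": [384, -205, 35], "turn": 0}, {"dp": [536, -550, 65], "turn": 0}, {"dp": [536, -550, 65], "turn": 0}, {"dp": [536, -550, 65], "turn": 0}], "claw": 0}}

```text
t: 2.2
tcp_pos: [0.5086, -0.2219, 0.3578]
ee_rot: [180.0, -0.0, 13.1]
force: [0.3, -0.4, 0.4]
gripper_width: -0.0
gripper_force: 0.0
```

Request:
{"op": "arm_command", "data": {"commands": [{"dp": [90, -207, 18], "turn": 0}, {"dp": [90, -207, 18], "turn": 0}, {"dp": [90, -207, 18], "turn": 0}, {"dp": [90, -207, 18], "turn": 0}, {"dp": [64, -483, 78], "turn": 0}, {"dp": [64, -483, 78], "turn": 0}, {"dp": [64, -483, 78], "turn": 0}, {"dp": [64, -483, 78], "turn": 0}, {"dp": [64, -483, 78], "turn": 0}, {"dp": [64, -483, 78], "turn": 0}, {"dp": [64, -483, 78], "turn": 0}, {"dp": [64, -483, 78], "turn": 0}]}}

```text
t: 3.4
tcp_pos: [0.4602, 0.2632, 0.2796]
ee_rot: [-180.0, 0.0, 13.4]
force: [1.3, -1.0, 0.4]
gripper_width: 0.0006
gripper_force: 0.0
```

Run:
```python
from h import *
dp([[.462,.263,.245,13.1],[.462,.263,.213,13.1]])
print(robot.get_obs()["tcp_pos"])
p=viewer.camera("scene"); cv2.imwrite("pics/s1.png",cv2.resize(p["image"][60:260,280:480],(600,600)))
```

```text
[0.462, 0.263, 0.245, 13.1] dp [ 1.7  0.6 34.6] turn 0.005
[0.462, 0.263, 0.213, 13.1] dp [ 1.7  0.6 66.6] turn 0.005
[0.46019769 0.26318774 0.27961707]
```

View pics/s1.png

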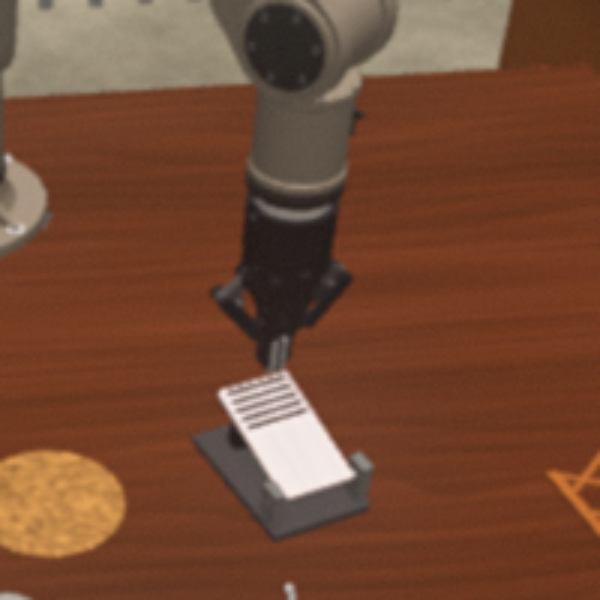

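The closed fingers at (275,355) hang above the ribbed free end of the pedal (265,395). I'll press down in stages.

Request:
{"op": "arm_command", "data": {"commands": [{"dp": [2, 0, 25], "turn": 0}, {"dp": [2, 0, 40], "turn": 0}, {"dp": [2, 0, 50], "turn": 0}, {"dp": [2, 0, 58], "turn": 0}, {"dp": [2, 0, 64], "turn": 0}, {"dp": [2, 0, 66], "turn": 0}]}}

```text
t: 4.05
tcp_pos: [0.4633, 0.2598, 0.2138]
ee_rot: [179.9, 0.1, 13.0]
force: [-3.2, -3.4, 8.2]
gripper_width: 0.0002
gripper_force: 4.1
```

Request:
{"op": "arm_command", "data": {"commands": [{"dp": [0, 0, 2], "turn": 0}, {"dp": [0, 0, 3], "turn": 0}, {"dp": [0, 0, 3], "turn": 0}]}}

```text
t: 4.35
tcp_pos: [0.4632, 0.26, 0.213]
ee_rot: [179.8, 0.1, 13.0]
force: [-7.9, -7.1, 26.1]
gripper_width: 0.0002
gripper_force: 13.2
```

Run:
```python
from h import *
P=pts(*(lambda p:(p,np.ones((420,560),bool)))(viewer.camera("scene")))
q=box(P,[.48,.20,.025],[.56,.36,.047]); A=np.c_[q[:,:2],np.ones(len(q))]
print(len(q),np.linalg.lstsq(A,q[:,2],rcond=None)[0].round(3),np.median(q[:,2]))
```

```text
586 [-0.015 -0.001  0.047] 0.039603947281921514
```

Pedal plate measured level with the force up to 26 N, so it is on its stop. Next I'll release it and go over the slip.

Request:
{"op": "arm_command", "data": {"commands": [{"dp": [0, 0, -15], "turn": 0}, {"dp": [0, 0, -40], "turn": 0}, {"dp": [0, 0, -90], "turn": 0}, {"dp": [-82, 467, -95], "turn": -1.05}, {"dp": [-82, 467, -95], "turn": -1.05}, {"dp": [-82, 467, -95], "turn": -1.05}, {"dp": [-82, 467, -95], "turn": -1.05}, {"dp": [-82, 467, -95], "turn": -1.05}, {"dp": [-82, 467, -95], "turn": -1.05}, {"dp": [-82, 467, -95], "turn": -1.05}, {"dp": [-82, 467, -95], "turn": -1.05}, {"dp": [-82, 467, -95], "turn": -1.05}], "claw": 42}}

```text
t: 5.6
tcp_pos: [0.4859, -0.158, 0.3058]
ee_rot: [179.9, 0.0, 73.3]
force: [0.8, -0.6, -0.0]
gripper_width: 0.0421
gripper_force: 0.0
```

Request:
{"op": "arm_command", "data": {"commands": [{"dp": [0, 0, 0], "turn": 0}, {"dp": [0, 0, 0], "turn": 0}]}}

```text
t: 5.8
tcp_pos: [0.4859, -0.1572, 0.3054]
ee_rot: [180.0, 0.0, 73.0]
force: [0.0, 0.2, 0.1]
gripper_width: 0.0421
gripper_force: 0.0
```

Run:
```python
from h import *
dp([[.489,-.213,.3,73.2],[.489,-.213,.213,73.2]])
o=robot.get_obs();print(o["tcp_pos"],o["ee_rot"],o["gripper_width"])
p=viewer.camera("scene"); cv2.imwrite("pics/s2.png",cv2.resize(p["image"][100:300,110:430],(800,500),interpolation=cv2.INTER_CUBIC))
P=pts(p,np.ones((420,560),bool)); q=box(P,[.48,.20,.03],[.545,.36,.09]); A=np.c_[q[:,:2],np.ones(len(q))]
print("pedal tilt",np.linalg.lstsq(A,q[:,2],rcond=None)[0].round(3))
```

```text
[0.489, -0.213, 0.3, 73.2] dp [-52.5  19.3   5.4] turn -0.004
[0.489, -0.213, 0.213, 73.2] dp [-52.5  19.3  92.4] turn -0.004
[ 0.48587103 -0.15717604  0.30540769] [1.79957439e+02 2.02656562e-02 7.29669247e+01] 0.04209265768135475
pedal tilt [-0.237 -0.051  0.185]
```

View pics/s2.png

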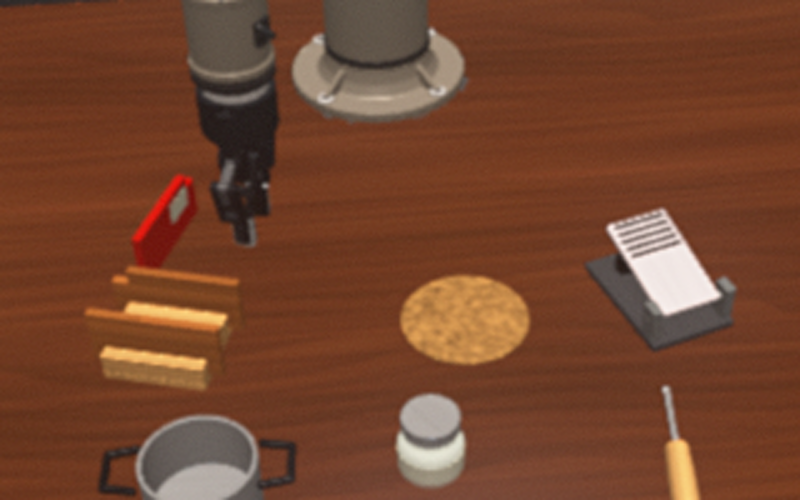

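The pedal (660,270) is back up, sloping. The gripper (240,230) is just beside the plain end of the notched slip (235,285). I'll move over it, descend and close.

Request:
{"op": "arm_command", "data": {"commands": [{"dp": [-52, 19, 5], "turn": 0}, {"dp": [-52, 19, 5], "turn": 0}, {"dp": [-52, 19, 45], "turn": 0}, {"dp": [-52, 19, 75], "turn": 0}, {"dp": [-52, 19, 92], "turn": 0}, {"dp": [-52, 19, 92], "turn": 0}]}}

```text
t: 6.45
tcp_pos: [0.4888, -0.2082, 0.2112]
ee_rot: [-179.7, -0.1, 73.4]
force: [0.0, 0.2, 0.2]
gripper_width: 0.0422
gripper_force: 0.0
```

Request:
{"op": "arm_command", "data": {"commands": [{"dp": [0, 0, 0], "turn": 0}, {"dp": [0, 0, 0], "turn": 0}, {"dp": [0, 0, 0], "turn": 0}, {"dp": [0, 0, 0], "turn": 0}, {"dp": [0, 0, 0], "turn": 0}, {"dp": [0, 0, 0], "turn": 0}], "claw": 0}}

```text
t: 7.05
tcp_pos: [0.4894, -0.2095, 0.2143]
ee_rot: [-180.0, -0.0, 73.3]
force: [-3.2, 3.4, 7.4]
gripper_width: 0.0093
gripper_force: 59.6
```

Request:
{"op": "arm_command", "data": {"commands": [{"dp": [0, 0, -8], "turn": 0}, {"dp": [0, 0, -20], "turn": 0}, {"dp": [0, 0, -40], "turn": 0}, {"dp": [0, 0, -60], "turn": 0}, {"dp": [0, 0, -80], "turn": 0}, {"dp": [0, 0, -80], "turn": 0}]}}

```text
t: 7.65
tcp_pos: [0.491, -0.2107, 0.297]
ee_rot: [179.6, 0.0, 73.2]
force: [-0.7, -0.2, -0.5]
gripper_width: 0.0092
gripper_force: 58.9
```

Run:
```python
from h import *
p=viewer.camera("scene"); cv2.imwrite("pics/s3.png",cv2.resize(p["image"][120:280,110:320],(800,600),interpolation=cv2.INTER_CUBIC))
# slip middle lies ~35 mm along slip x from grip; put the slip middle at mat (0.504,0.060) minus 20 mm along slip y
u=np.array([-.289,-.957]); y=np.array([.957,-.289]); g=np.array([.504,.06])-.025*y-.037*u; print(g)
dp([[*g,.29,73.2],[*g,.209,73.2]]); print(robot.get_obs()["tcp_pos"])
```

```text
[0.490768 0.102634]
[np.float64(0.49076800000000004), np.float64(0.10263399999999999), 0.29, 73.2] dp [300.  -89.9   5.4] turn 0.001
[np.float64(0.49076800000000004), np.float64(0.10263399999999999), 0.209, 73.2] dp [300.  -89.9  86.4] turn 0.001
[ 0.49031996 -0.21058202  0.29540224]
```

View pics/s3.png

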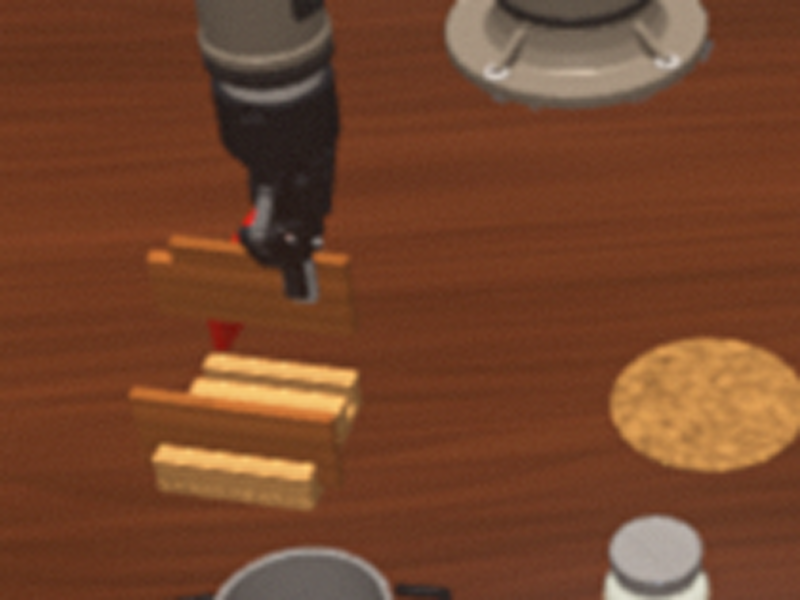

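The slip (250,285) is clear of the rack and level, held at its plain end with the notch at the far left (160,250). Now I'll carry it to the mat and stand it there.

Request:
{"op": "arm_command", "data": {"commands": [{"dp": [300, -90, 5], "turn": 0}, {"dp": [300, -90, 5], "turn": 0}, {"dp": [300, -90, 5], "turn": 0}, {"dp": [300, -90, 5], "turn": 0}, {"dp": [300, -90, 5], "turn": 0}, {"dp": [300, -90, 5], "turn": 0}, {"dp": [300, -90, 5], "turn": 0}, {"dp": [300, -90, 45], "turn": 0}, {"dp": [300, -90, 70], "turn": 0}, {"dp": [300, -90, 80], "turn": 0}, {"dp": [300, -90, 82], "turn": 0}]}}

```text
t: 8.8
tcp_pos: [0.4893, 0.1025, 0.21]
ee_rot: [-179.9, 0.1, 73.3]
force: [-0.4, 0.5, -0.2]
gripper_width: 0.009
gripper_force: 58.8
```

Request:
{"op": "arm_command", "data": {"commands": [{"dp": [0, 0, 2], "turn": 0}, {"dp": [0, 0, 3], "turn": 0}]}}

```text
t: 9.0
tcp_pos: [0.4903, 0.103, 0.2093]
ee_rot: [179.9, -0.0, 73.2]
force: [-3.5, -1.6, 11.9]
gripper_width: 0.0093
gripper_force: 60.7
```

Request:
{"op": "arm_command", "data": {"commands": [{"dp": [0, 0, -1], "turn": 0}, {"dp": [0, 0, -1], "turn": 0}, {"dp": [0, 0, -1], "turn": 0}, {"dp": [0, 0, -1], "turn": 0}, {"dp": [0, 0, -1], "turn": 0}, {"dp": [0, 0, -1], "turn": 0}], "claw": 85}}

```text
t: 9.6
tcp_pos: [0.4897, 0.103, 0.2092]
ee_rot: [180.0, -0.0, 73.3]
force: [0.2, -0.3, -0.1]
gripper_width: 0.0851
gripper_force: 0.0
```

Run:
```python
from h import *
print(robot.get_obs()["tcp_pos"])
p=viewer.camera("scene"); cv2.imwrite("pics/s4.png",cv2.resize(p["image"][150:290,200:390],(800,590),interpolation=cv2.INTER_CUBIC))
P=pts(p,np.ones((420,560),bool)); q=box(P,[.42,-.05,.052],[.56,.09,.075]); print(len(q),rect(q),np.quantile(q[:,2],[.5,.95]))
```

```text
[0.48971108 0.10304558 0.20921154]
206 (array([491.9,  55.5]), array([122.7,  47.3]), 46.9) [0.06363609 0.07053239]
```

View pics/s4.png

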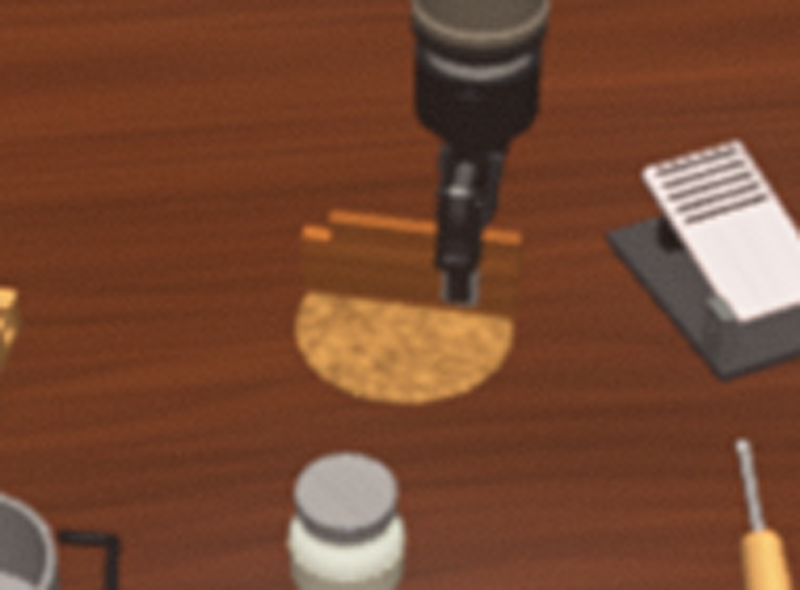

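The slip stands upright by itself on the mat, from notch (315,230) to plain end (520,240). I'll shift towards its middle and push the label side over with the near finger.

Request:
{"op": "arm_command", "data": {"commands": [{"dp": [-22, 0, -1], "turn": 0}, {"dp": [-22, 0, -1], "turn": 0}, {"dp": [-22, 25, -1], "turn": 0}, {"dp": [-22, 32, -1], "turn": 0}, {"dp": [-22, 37, -1], "turn": 0}, {"dp": [-22, 42, -1], "turn": 0}, {"dp": [-22, 47, -1], "turn": 0}, {"dp": [-22, 52, -1], "turn": 0}, {"dp": [-22, 57, -1], "turn": 0}, {"dp": [-22, 60, -1], "turn": 0}, {"dp": [-22, 60, -1], "turn": 0}, {"dp": [-22, 60, -1], "turn": 0}]}}

```text
t: 10.85
tcp_pos: [0.5407, 0.0647, 0.2102]
ee_rot: [-180.0, 0.0, 73.3]
force: [-0.1, 0.4, -0.0]
gripper_width: 0.0848
gripper_force: 0.0
```

Request:
{"op": "arm_command", "data": {"commands": [{"dp": [0, 0, -50], "turn": 0}, {"dp": [0, 0, -90], "turn": 0}, {"dp": [60, 0, -90], "turn": 0}, {"dp": [60, 0, -90], "turn": 0}]}}

```text
t: 11.25
tcp_pos: [0.5589, 0.1269, 0.3025]
ee_rot: [179.8, -0.3, 73.5]
force: [-0.5, 1.0, -0.6]
gripper_width: 0.0849
gripper_force: 0.0
```

Run:
```python
from h import *
o=robot.get_obs();print(o["tcp_pos"],o["ee_rot"])
p=viewer.camera("top"); cv2.imwrite("pics/s5.png",cv2.resize(p["image"][160:300,160:350],(800,590),interpolation=cv2.INTER_CUBIC))
P=pts(p,np.ones((420,560),bool)); q=box(P,[.38,-.06,.007],[.68,.16,.03]); print("top",len(q),rect(q),np.quantile(q[:,2],[.05,.5,.95]))
p=viewer.camera("scene"); P=pts(p,np.ones((420,560),bool)); q=box(P,[.38,-.06,.008],[.68,.16,.03]); print("scene",len(q),rect(q),np.quantile(q[:,2],[.05,.5,.95]))
```

```text
[0.55885726 0.12691173 0.30254728] [179.79977827  -0.32855044  73.48430971]
top 125 (array([589. ,  -0.9]), array([180.6,  39. ]), 1.5) [0.01049579 0.01337509 0.02765398]
scene 888 (array([503.8,  54.5]), array([142.9, 120.5]), 82.8) [0.00918591 0.01276753 0.01640545]
```

View pics/s5.png

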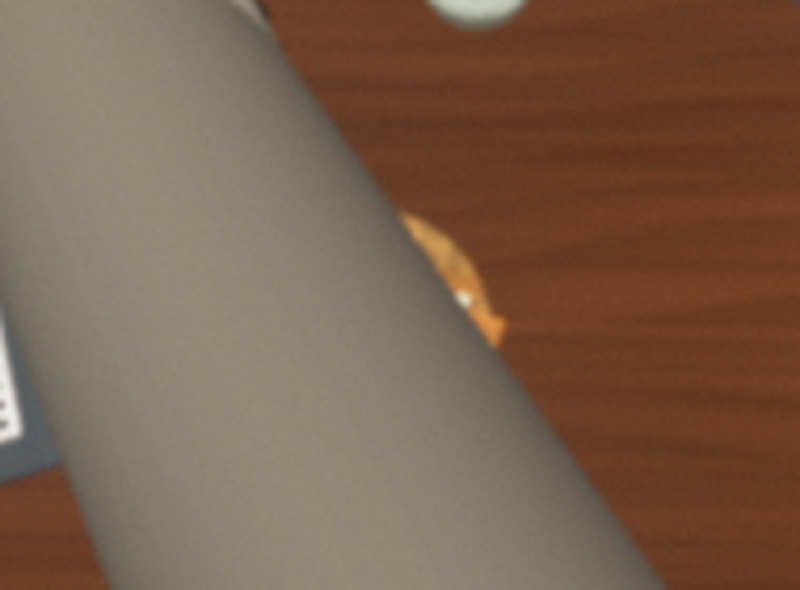

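The arm hides most of the top view, but white label paper shows at (462,298), so the slip fell label up. I'll measure it in the scene view.

Run:
```python
from h import *
p=viewer.camera("scene"); cv2.imwrite("pics/s6.png",cv2.resize(p["image"][150:290,200:390],(800,590),interpolation=cv2.INTER_CUBIC))
for m in finder.masks_of(p,"slip"):
    q=pts(p,m["region"]); q=q[(q[:,2]>.0085)&(q[:,2]<.02)] 
    print(round(m["conf"],2),np.round(m["box"]),len(q),rect(q) if len(q)>20 else None)
    if len(q)>20:
        A=np.c_[q[:,:2],np.ones(len(q))]; print(np.linalg.lstsq(A,q[:,2],rcond=None)[0].round(3),np.median(q,0))
```

```text
0.85 [178. 194.  25.  40.] 88 (array([ 345.1, -267.4]), array([ 11.6, 137.9]), 66.0)
[-0.025 -0.072  0.004] [ 0.35391192 -0.26865669  0.01508274]
0.75 [296. 229.  53.  20.] 859 (array([516.8,  51.6]), array([138.4,  72.6]), 71.6)
[-0.    -0.001  0.013] [0.51930751 0.05341763 0.01301574]
0.58 [294. 230.  49.  33.] 11 None
```

View pics/s6.png

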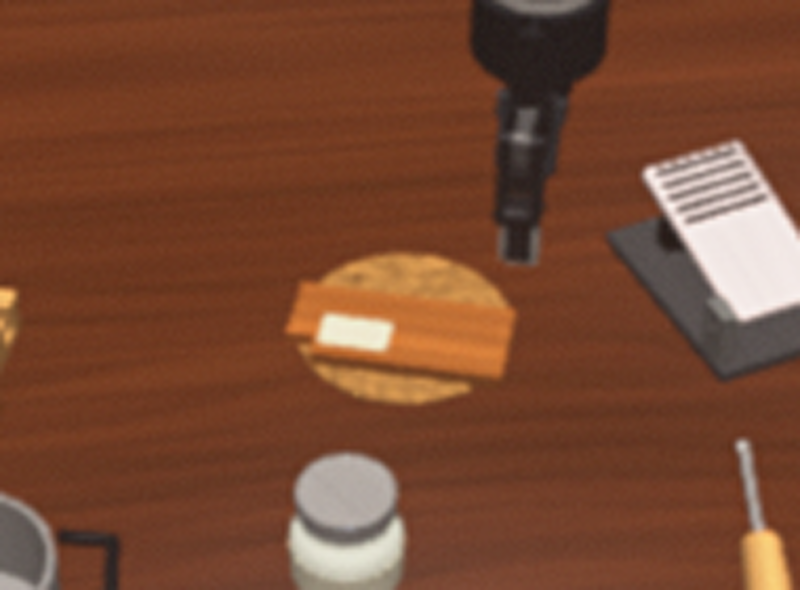

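The slip lies flat on the mat with the label up (355,332), the notch at lower left (305,340) and the plain end on the right (500,340). The fingers at (518,245) are clear. Next I'll regrip across its width at the plain end.

Run:
```python
from h import *
dp([[.525,.085,.22,72.3],[.525,.085,.172,72.3]])
```

```text
[0.525, 0.085, 0.22, 72.3] dp [-44.4 -20.6  79.4] turn 0.017
[0.525, 0.085, 0.172, 72.3] dp [-44.4 -20.6 127.4] turn 0.017
```

Request:
{"op": "arm_command", "data": {"commands": [{"dp": [-44, -20, 0], "turn": 0.017}, {"dp": [-44, -20, 40], "turn": 0.017}, {"dp": [-44, -20, 80], "turn": 0.017}, {"dp": [-44, -20, 100], "turn": 0.017}, {"dp": [-44, -20, 112], "turn": 0.017}, {"dp": [-44, -20, 120], "turn": 0.017}, {"dp": [-44, -20, 125], "turn": 0.017}, {"dp": [-44, -20, 127], "turn": 0.017}, {"dp": [-44, -20, 127], "turn": 0.017}]}}

```text
t: 12.35
tcp_pos: [0.5266, 0.0858, 0.1737]
ee_rot: [180.0, -0.0, 72.3]
force: [0.3, 0.7, 0.5]
gripper_width: 0.085
gripper_force: 0.0
```

Request:
{"op": "arm_command", "data": {"commands": [{"dp": [0, 0, 0], "turn": 0}, {"dp": [0, 0, 0], "turn": 0}, {"dp": [0, 0, 0], "turn": 0}, {"dp": [0, 0, 0], "turn": 0}, {"dp": [0, 0, 0], "turn": 0}, {"dp": [0, 0, 0], "turn": 0}], "claw": 40}}

```text
t: 12.95
tcp_pos: [0.5267, 0.0859, 0.1744]
ee_rot: [179.9, -0.0, 72.3]
force: [-2.1, -0.3, 8.1]
gripper_width: 0.0617
gripper_force: 64.3
```

Request:
{"op": "arm_command", "data": {"commands": [{"dp": [0, 0, -6], "turn": 0}, {"dp": [0, 0, -20], "turn": 0}, {"dp": [0, 0, -40], "turn": 0}, {"dp": [0, 0, -60], "turn": 0}, {"dp": [0, 0, -60], "turn": 0}, {"dp": [0, 0, -60], "turn": 0}]}}

```text
t: 13.55
tcp_pos: [0.5264, 0.0857, 0.234]
ee_rot: [179.9, -0.0, 72.3]
force: [0.4, 1.0, -0.6]
gripper_width: 0.0621
gripper_force: 65.7
```

```bash
cat > m.py <<'E'
from h import *
o=robot.get_obs();print(o["tcp_pos"],o["gripper_width"],o["gripper_force"])
p=viewer.camera("scene")
hsv=cv2.cvtColor(p["image"],cv2.COLOR_BGR2HSV)
for m in finder.masks_of(p,"slip"):
    if m["conf"]<.3: continue
    q=pts(p,m["region"]); 
    if np.median(q[:,1])<-.1: continue
    for _ in range(5):
        A=np.c_[q[:,:2],np.ones(len(q))]; k=np.linalg.lstsq(A,q[:,2],rcond=None)[0]; e=abs(A@k-q[:,2]); q=q[e<max(.004,np.quantile(e,.95))]
    u=np.array([-.30,-.953]); v=np.array([.953,-.30])
    print(round(m["conf"],2),np.round(m["box"]),len(q),rect(q),"slope along x,y",k[:2]@u,k[:2]@v,np.median(q,0))
E
python3 - <<'E'
from m import *
cv2.imwrite("pics/s7.png",cv2.resize(p["image"][110:290,200:390],(600,568),interpolation=cv2.INTER_CUBIC))
E
```

```text
[0.52642946 0.08565693 0.23403079] 0.06207808548377386 65.67949891090393
0.73 [296. 212.  57.  28.] 674 (array([519.8,  51.4]), array([139.1,  71.6]), 71.4) slope along x,y 0.0004882374068321659 -0.0025889636088085514 [0.51941142 0.04057295 0.07236817]
```

View pics/s7.png

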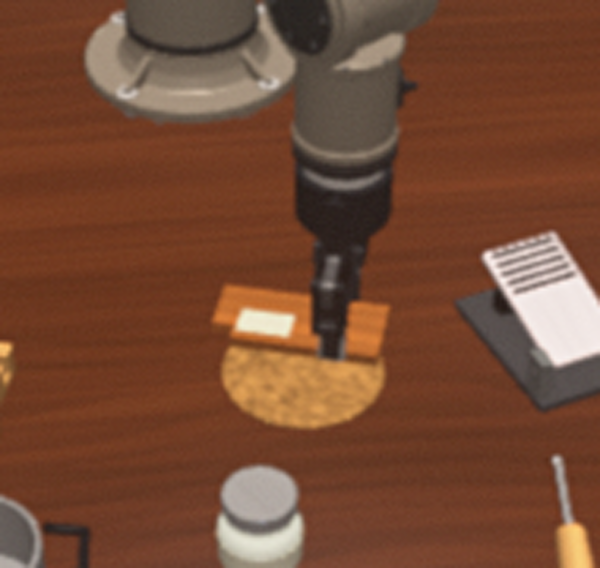

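The slip is gripped at its plain end (345,330), label up (265,323) and level, with the fingers off the labelled half. I'll raise it to 20 cm over the mat's middle.

Request:
{"op": "arm_command", "data": {"commands": [{"dp": [1, -4, -30], "turn": 0}, {"dp": [2, -8, -60], "turn": 0}, {"dp": [3, -12, -90], "turn": 0}, {"dp": [3, -15, -115], "turn": 0}, {"dp": [3, -15, -130], "turn": 0}, {"dp": [3, -15, -136], "turn": 0}, {"dp": [3, -15, -136], "turn": 0}, {"dp": [3, -15, -136], "turn": 0}, {"dp": [3, -15, -136], "turn": 0}]}}

```text
t: 14.55
tcp_pos: [0.5126, 0.093, 0.3679]
ee_rot: [-179.9, 0.1, 72.3]
force: [-0.9, 0.1, -1.3]
gripper_width: 0.0618
gripper_force: 65.8
```

Run:
```python
from m import *
cv2.imwrite("pics/s8.png",p["image"])
```

```text
[0.51260142 0.09298813 0.3678943 ] 0.0617971732427658 65.77699542045593
0.95 [299. 168.  59.  23.] 717 (array([505.4,  58.2]), array([141.1,  70.7]), 70.5) slope along x,y -0.0014601505463919435 -0.009448952597714163 [0.5054295  0.04598314 0.20649584]
```

View pics/s8.png

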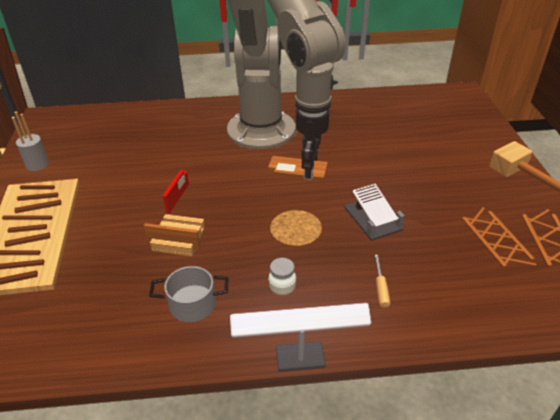

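The slip is held level with its label up (287,168), centred over the mat at (0.505, 0.058) m and about 20 cm above it. The blank (175,228), red slip, jar, pot and screwdriver are where they were, so I'll hand in.

```bash
python3 -c "
from plant import robot
print(robot.finish_job())"
```

```text
the job is handed in; nothing more can be done
None
```

I pressed the pedal to its stop and let it come back up. The notched slip is now held level and label up by its plain end, about 20 cm above the middle of the mat; the job is handed in, and no verdict came back.

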